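# Put the thumb plane away and shut the drawer

### The job

Put the little brass thumb plane away in the open top drawer of the small wooden chest: set it down gently on its sole (do not drop it in), let go of it, and then push the drawer fully shut.

Things in the scene. Friction and masses are not known exactly. Their poses are not given: they have to be found in the camera images.
- thumb_plane: Small brass thumb plane with a dark wedge and blade in the middle, 26 wide x 71 long x 30 mm high, 0.12 kg, standing on its sole on the bench. Origin: centre of the underside; x across its width, y along its length, z up. The sole is 26 mm wide, 4 mm thick; above it two upright cheeks, 24 mm over their outsides, run from 4 to 18 mm height and y = -29 to 23 mm: grip across the cheeks, along x.
- chest_drawer0 (a joint): Slide of the top drawer, m: 0 = fully shut, grows as it comes out; starts 0.09 to 0.105 open (0.105 is the end). Slides easily (1 N friction) and stays where it is left. The chest is wood, fixed, 165 mm deep, 200 wide, 125 high, left of the middle of the bench, its drawers facing the robot's right; the lower drawer is shut and not used.
- drawer_floor (a point): Centre of the top drawer's inner floor, on its upper face, 74 mm above the bench; moves with the drawer. x points level into the chest (roughly to the robot's left), z up. Inside: 120 mm along x, 158 along y; walls 30 mm high, front panel 40. Open from above only from x = -60 mm to x = (joint value) - 66 mm, where the chest begins: lay the plane mid-way there, its length along y.
- chest_drawer0_handle (a point): Middle of the top drawer's brass bar handle, a level bar 11 mm thick and 110 mm long along the drawer's width, 35 mm in front of the drawer's front face, 93 mm above the bench; moves with the drawer. Axes as for drawer_floor. Pushing this bar along +x shuts the drawer.
Things that resemble listed ones, but are neither listed nor needed, are in the scene too. Leave any green or orange look-alike of the thumb_plane alone.

How it is judged:
By the outcome, as a careful person would: the job done as asked, in the order asked, and still so for the second after the job is handed in, with the robot touching nothing.
It also fails if it takes over 46 s, if anything falls off the work surface, if the arm or the gripper's body presses on something with over 40 N, if the wrist force passes 120 N, or if a joint passes its speed limit or range.

### The arm

A 6-joint arm with a two-finger parallel gripper is mounted at the origin on a cart in front of the work surface, level with it; the furniture and walls round the work are solid. World frame = base frame: x ahead of the robot, y to its left, z up, the work surface at z = 0. Lengths are in m, angles in rad, forces in N, time in s.
With the tool pointing down it reaches from about 0.3 to 0.85 m from the base axis. Payload 4.2 kg.
Tool frame: the origin (TCP) lies at the very end of the fingers, on their centre line; the grasp point (between the pads) lies 19 mm behind it; z points along the fingers, y is the line along which they close (so a half turn about z gives the same grasp; the last joint's range is limited). The gripper opens to 91 mm and grips with 3 to 60 N. Pads are 32 mm wide; open, the fingers measure 118 mm over their backs; the gripper's body (76 mm by 178 mm) begins 60 mm behind the grasp point.
Start: joints at [-1.193, 0.32, 1.565, -0, 1.257, -0.02], TCP at [0.223, -0.53, 0.214] pointing down, gripper open.
Joint ranges: [-3.11, 3.11], [-0.84, 2.01], [0.21, 2.61], [-1.34, 4.49], [0.05, 2.63], [-2.56, 2.56]. Speed limits (rad/s): [2.57, 2.57, 3.14, 3.14, 3.14, 3.14].

### API

Orientations are given as a rotation vector (axis times angle).
In Python, from cell import bot gives the robot as it stands. Calls block until the motion is done:
- bot.goto(position, orientation): joint-space move of the TCP to a pose.
- bot.move_straight(position, rot=None, v=0.15, until_force=None): straight line of the TCP; rot=None keeps the orientation; v is the mean speed in m/s. With until_force (N) it stops when the force on the tool has changed by that much, and returns True; else False.
- bot.move_joints(angles): joint-space move.
- bot.gripper_to(opening, grip_force=None): opening from 0.0 (shut) to 1.0 (fully open); grip_force is the grip in N (None keeps the last); returns when the fingers have stopped.
- bot.wait(seconds).
- bot.solve_ik(position, orientation): joint angles nearest the present ones, or None.
- bot.read_camera(name): name is "side" or "top" or "wrist"; returns a dict with "img" (420x560x3 uint8, red, green, blue), "fx", "fy", "cx", "cy" (pixels), "eye" and "attitude" of the camera in the world; the wrist camera has in their place "T_tool_cam" (4x4, takes a point from camera to tool coordinates, whose origin is the TCP and whose axes are the flange's). Camera axes: x right, y down, z forward; pixel columns grow to the right and rows downward; lengths in m; the calibration is good to about 2 mm. The wrist camera is an equidistant fisheye: a pixel r from the principal point sees the ray r / f radians off the axis. A picture is of the moment at which its call begins: read the wrist's pose just before it. There is no depth.
A pose or a line that the arm cannot do raises bot.IKError and nothing moves.
- bot.hand_in(): hands the job in; it is judged then, once.
Trained networks look in the newest picture that a camera, given by its name, has taken for a name from the list of things; names that differ only in an ending like _2 or _b are one class to them, and where a whole thing is asked for, a point or a joint stands for the part that bears it (a point fixed in the world has none). Each returns a list of dicts, best first, with "p" (0 to 1); they miss things now and then, are a little off and sometimes report something else, mostly with a low value. They report only what shows in the picture. A call takes as long as a camera call. They do not tell look-alikes from the thing itself.
- bot.boxes_of(camera, name): "location" ([column, row] in pixels, amid what is visible of it).
Readings, each from a call of its own:
- bot.get_time(): time.
- bot.get_joints(): joint angles.
- bot.get_joint_velocities(): joint speeds.
- bot.get_effort(): joint torques, N m.
- bot.get_eef_pos(): TCP position.
- bot.get_orientation(): TCP orientation.
- bot.get_force(): force on the tool from outside, world axes, zero at the start.
- bot.get_ft_torque(): the same for the moment, N m.
- bot.get_width(): opening from 0.0 (shut) to 1.0 (fully open).
- bot.get_grip_force(): force on a finger pad.
Only numpy, scipy, OpenCV 4.12 (cv2) and the standard library are available. Lean on these libraries where they do the work, as an engineer would, in place of code of your own. Each camera call takes 0.05 s, during which the arm holds its last target. There are 200 camera calls.

## Working session

There is one attempt and no reset: what is moved stays moved. The work goes in short steps, each a Python script; the robot and the scene stay as the last script left them, time stands still between calls to the robot, and variables do not carry over. Pictures are saved under pics/ and viewed, at most 10 in all, crops included, and the job is handed in when it is done.

```bash
mkdir -p pics; ls; cat > h.py <<'E'
import numpy as np, cv2
from scipy.spatial.transform import Rotation as R
from cell import bot
def save(c,n):
    cv2.imwrite('pics/%s.png'%n, c['img'][:,:,::-1])
def att(a):
    a=np.array(a,float)
    if a.shape==(3,3): return a
    return R.from_rotvec(a).as_matrix()
def ray(c,uv):
    d=np.array([(uv[0]-c['cx'])/c['fx'],(uv[1]-c['cy'])/c['fy'],1.])
    return att(c['attitude'])@d
def atz(c,uv,z):
    d=ray(c,uv);e=np.array(c['eye']);return e+d*(z-e[2])/d[2]
def proj(c,p):
    q=att(c['attitude']).T@(np.array(p)-c['eye'])
    return np.array([c['fx']*q[0]/q[2]+c['cx'],c['fy']*q[1]/q[2]+c['cy']])
E
python3 - <<'E'
from h import *
ims=[]
for n in('top','side'):
    c=bot.read_camera(n);ims.append(c['img'])
    print(n,{k:v for k,v in c.items() if k!='img'})
    for o in('thumb_plane','drawer_floor','chest_drawer0_handle','chest_drawer0'):
        for b in bot.boxes_of(n,o): print(o,np.round(b['location'],1),round(b['p'],2), atz(c,b['location'],{'t':.015,'d':.074}.get(o[0],.093)).round(3))
    save(c,n)
E
```

```text
pics
top {'fx': 464.09133704124565, 'fy': 464.09133704124565, 'cx': 270.77772582537034, 'cy': 210.5093857444963, 'eye': array([ 0.35040667, -0.10186029,  1.60087438]), 'attitude': array([-2.20645157,  2.15032316, -0.09844162])}
thumb_plane [343.1 218.7] 0.63 [ 0.467 -0.354  0.015]
thumb_plane [394.2 248.5] 0.56 [ 0.37  -0.53   0.015]
thumb_plane [359. 250.] 0.52 [ 0.361 -0.409  0.015]
drawer_floor [189.3 187.9] 0.67 [0.552 0.167 0.074]
chest_drawer0_handle [190.2 191.6] 0.61 [0.537 0.16  0.093]
chest_drawer0 [189.  190.3] 0.62 [0.541 0.164 0.093]
side {'fx': 507.60549905378315, 'fy': 507.60549905378315, 'cx': 286.674718654458, 'cy': 205.09760879846937, 'eye': array([-0.01631926, -1.23436113,  0.6088991 ]), 'attitude': array([-1.93545492,  0.41099629, -0.28614529])}
thumb_plane [368.4 277.7] 0.88 [ 0.568 -0.405  0.015]
thumb_plane [316.1 334.5] 0.87 [ 0.364 -0.542  0.015]
thumb_plane [290.  303.2] 0.74 [ 0.362 -0.427  0.015]
thumb_plane [341.3 296.7] 0.69 [ 0.472 -0.448  0.015]
thumb_plane [321.8 274.6] 0.59 [ 0.477 -0.351  0.015]
drawer_floor [278.1 173.3] 0.61 [0.597 0.178 0.074]
chest_drawer0_handle [276.4 172.5] 0.68 [0.574 0.137 0.093]
chest_drawer0 [280.5 173.2] 0.79 [0.583 0.126 0.093]
```

```bash
python3 - <<'E'
import cv2
t=cv2.imread('pics/top.png')[140:290,130:430]; cv2.imwrite('pics/topc.png',cv2.resize(t,None,fx=2.6,fy=2.6,interpolation=3))
t=cv2.imread('pics/side.png')[130:370,220:440]; cv2.imwrite('pics/sidec.png',cv2.resize(t,None,fx=2.5,fy=2.5,interpolation=3))
E
```

```text
(no output)
```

View pics/topc.png

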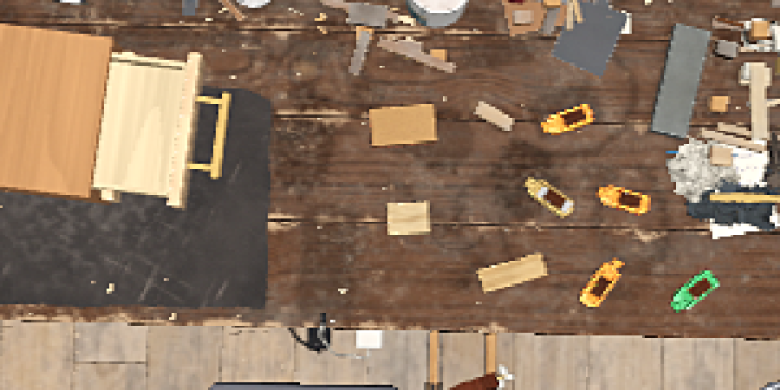

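View pics/sidec.png

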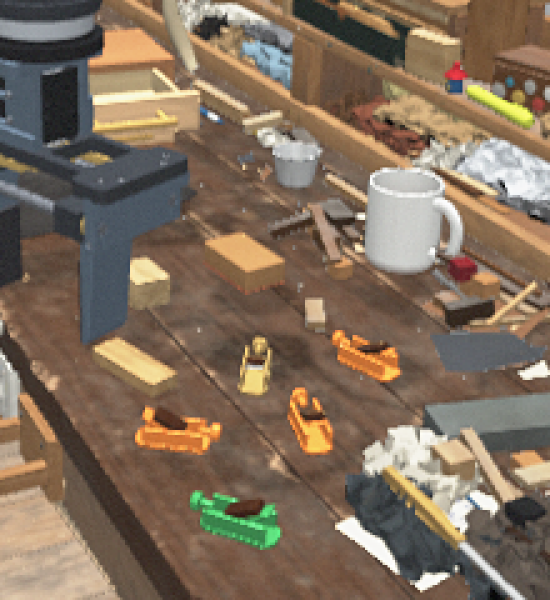

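Candidates in the top picture: orange at (348,185), (370,217) and (361,249), green at (397,252), and brass at (341,216). The brass one, at (322,276) in the side picture, fits the description. The drawer is open, with its handle bar around (216,192) in the top picture. Next I'll look at the plane close up.

```bash
cat >> h.py <<'E'
def down(yaw): # tool z down, tool x at angle yaw in world
    x=np.array([np.cos(yaw),np.sin(yaw),0]);z=np.array([0,0,-1.]);return R.from_matrix(np.c_[x,np.cross(z,x),z]).as_rotvec()
def wrist():
    p=np.array(bot.get_eef_pos());o=R.from_rotvec(bot.get_orientation()).as_matrix()
    c=bot.read_camera('wrist');c['R']=o@c['T_tool_cam'][:3,:3];c['p']=p+o@c['T_tool_cam'][:3,3];return c
def watz(c,uv,z):
    f=c['fx'];v=np.array([uv[0]-c['cx'],uv[1]-c['cy']]);r=np.hypot(*v);t=r/f
    d=c['R']@np.array([*(v/max(r,1e-9)*np.sin(t)),np.cos(t)]);return c['p']+d*(z-c['p'][2])/d[2]
def wproj(c,p):
    q=c['R'].T@(np.array(p)-c['p']);r=np.hypot(q[0],q[1]);t=np.arctan2(r,q[2])
    return np.array([c['cx'],c['cy']])+c['fx']*t*q[:2]/max(r,1e-9)
def rectify(c,center,half,z,ang=0,n=600): # orthophoto of plane at height z; cols: local x ; rows: -local y
    s=np.linspace(-half,half,n);u=np.zeros((n,n,2),np.float32)
    X,Y=np.meshgrid(s,-s);P=np.stack([center[0]+X*np.cos(ang)-Y*np.sin(ang),center[1]+X*np.sin(ang)+Y*np.cos(ang),np.full_like(X,z)],-1)
    q=(P-c['p'])@c['R'];r=np.hypot(q[...,0],q[...,1]);t=np.arctan2(r,q[...,2])
    m=c['fx']*t/np.maximum(r,1e-9)
    return cv2.remap(c['img'],(c['cx']+m*q[...,0]).astype(np.float32),(c['cy']+m*q[...,1]).astype(np.float32),1)[:,:,::-1]
E
python3 - <<'E'
from h import *
bot.read_camera('top')
c=None
print(bot.get_orientation(), down(0))
for yaw in (np.arctan2(-.354,.467)+a for a in (0,-.9,.9,-1.8)):
    j=bot.solve_ik([.44,-.354,.2],down(yaw)); print(round(yaw,2), None if j is None else np.round(j,2))
bot.goto([.44,-.35,.2],down(-0.65))
c=wrist();save(c,'w1');print(c['T_tool_cam'].round(3),c['fx'],c['p'])
for b in bot.boxes_of('wrist','thumb_plane'): print(np.round(b['location'],1),b['p'],watz(c,b['location'],.01).round(3))
cv2.imwrite('pics/w1r.png',rectify(c,(.465,-.353),.09,.0))
print(bot.get_time())
E
```

```text
[ 3.07961925e+00  6.20605084e-01 -2.35218638e-05] [3.14159265 0.         0.        ]
-0.65 [-0.7   0.31  1.61 -0.    1.22  1.52]
-1.55 [-0.7   0.31  1.61 -0.    1.22  2.42]
0.25 [-0.7   0.31  1.61  0.    1.22  0.62]
-2.45 None
[[-0.    -0.957 -0.289  0.083]
 [ 1.    -0.     0.     0.001]
 [-0.    -0.289  0.957 -0.171]
 [ 0.     0.     0.     1.   ]] 325.19226210127806 [ 0.50460688 -0.40149568  0.37118231]
[213.1  77.9] 0.79 [ 0.581 -0.374  0.01 ]
[254.4 159.4] 0.78 [ 0.48  -0.354  0.01 ]
[319.1 106.7] 0.78 [ 0.484 -0.447  0.01 ]
[441.8 146.8] 0.67 [ 0.361 -0.546  0.01 ]
[358.2 202.7] 0.61 [ 0.367 -0.42   0.01 ]
2.0333
```

View pics/w1r.png

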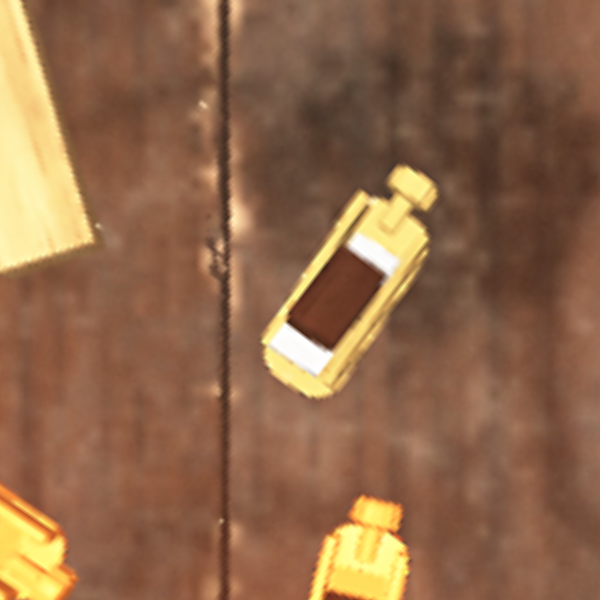

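The crop confirms the brass plane: its cheeks are centred near (347,289), with the axis at about 56°. Grasp it, then look at the drawer.

```bash
python3 - <<'E'
from h import *
o=down(.986);x,y=.4803,-.3522
bot.gripper_to(.62,20)
bot.goto([x,y,.09],o);bot.move_straight([x,y,.006],v=.1,until_force=8)
print(bot.get_eef_pos())
bot.gripper_to(0,20);print(bot.get_width()*91,bot.get_grip_force())
bot.move_straight([x,y,.2],v=.25)
print(bot.get_width()*91)
bot.goto([.54,.06,.26],down(0.))
c=wrist();save(c,'w2');print(c['p'],bot.get_time())
for n in('drawer_floor','chest_drawer0_handle'):
  for b in bot.boxes_of('wrist',n): print(n,np.round(b['location'],1),b['p'])
cv2.imwrite('pics/w2r.png',rectify(c,(.54,.13),.15,.114))
E
```

```text
[ 0.48076383 -0.35257561  0.00660605]
24.393788728188177 20.000386834144592
24.100116199377478
[0.62170156 0.05790114 0.43035511] 8.25
drawer_floor [180.2 182.3] 0.59
chest_drawer0_handle [179.9 181.3] 0.65
```

View pics/w2r.png

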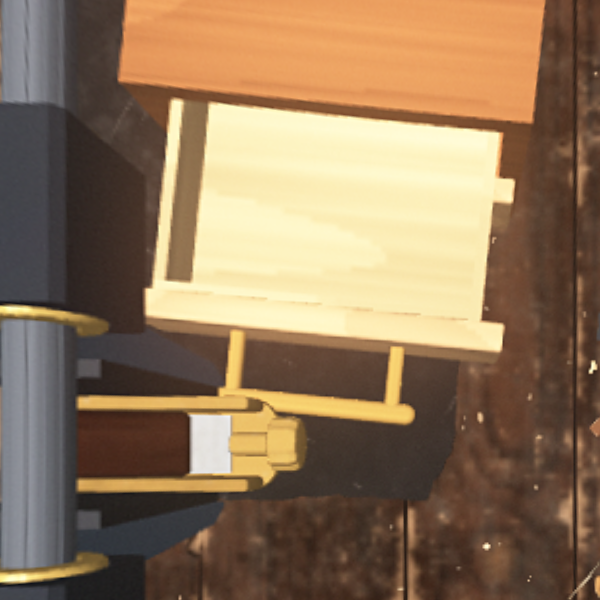

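View pics/w2.png

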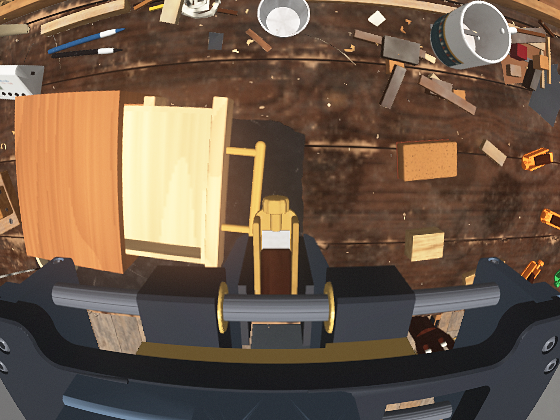

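The plane is held. In the rectified view, the drawer panel's inner top edge runs from (145,290) to (503,322), and the chest edge is near row 102. That makes the tilt about 5.5°, the drawer about 0.10 m open, and puts the middle of the opening at (0.557, 0.175).

```bash
python3 - <<'E'
from h import *
o=down(-.096);x,y=.5569,.1748
bot.goto([x,y,.17],o)
bot.move_straight([x,y,.092],v=.1,until_force=10)
print(bot.get_eef_pos())
print(bot.move_straight([x,y,.0785],v=.015,until_force=2.5),bot.get_eef_pos(),bot.get_force())
bot.gripper_to(.42);bot.wait(.2)
bot.move_straight([x,y,.17],v=.15)
bot.goto([.54,.06,.26],o)
c=wrist();print(bot.get_time(),bot.get_width())
cv2.imwrite('pics/w3r.png',rectify(c,(.54,.13),.15,.09))
E
```

```text
[0.55754834 0.1748374  0.09278665]
True [0.55677464 0.17481249 0.08142715] [ 0.24830619 -0.36819007  3.94789474]
12.6833 0.422732441360195
```

View pics/w3r.png

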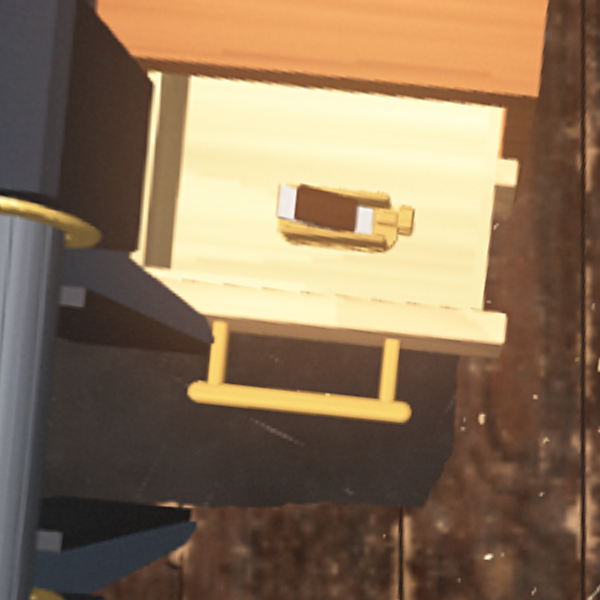

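The plane stands on its sole at about (345,220), mid-way in the opening. The handle bar is centred near (300,400), which is about (0.541, 0.080). Now push the drawer shut.

```bash
python3 - <<'E'
from h import *
o=down(-.096);d=np.array([.096,.995,0]);h=np.array([.543,.080,.082])
bot.gripper_to(0)
s=h-.055*d
bot.goto(s+[0,0,.08],o);bot.move_straight(s,v=.15,until_force=10)
print(bot.move_straight(h+.075*d-.019*d,v=.06,until_force=12),bot.get_eef_pos())
r=bot.move_straight(h+(.125-.019)*d,v=.03,until_force=12)
e=np.array(bot.get_eef_pos());print(r,e,(e-h)@d+.019,bot.get_force())
bot.wait(.2)
bot.move_straight(e-.05*d,v=.1)
bot.move_straight(e-.05*d+[0,0,.18],v=.2)
c=wrist();print(bot.get_time())
cv2.imwrite('pics/w4r.png',rectify(c,(.54,.2),.15,.114))
t=bot.read_camera('top');cv2.imwrite('pics/t4.png',cv2.resize(t['img'][140:260,130:290,::-1],None,fx=4,fy=4,interpolation=2))
E
```

```text
False [0.54810743 0.13568185 0.08198426]
True [0.55027643 0.15824985 0.08163903] 0.09755713669785838 [-0.50315645 -1.29469628  1.42664932]
19.425
```

View pics/w4r.png

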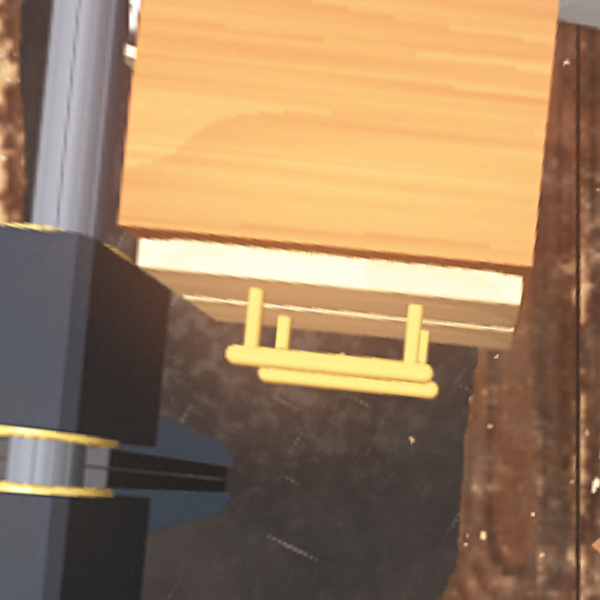

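The drawer looks shut or nearly so. The view can't rule out a few mm left open, so I'll push again to check, contacting slowly and pressing harder.

```bash
python3 - <<'E'
from h import *
d=np.array([.096,.995,0]);e=np.array([.55027643,.15824985,.0816]);g=e-.05*d
bot.move_straight(g+[0,0,0],v=.2)
bot.move_straight(e-.008*d,v=.1,until_force=12);
for f in (4,25):
    r=bot.move_straight(e+.03*d,v=.02,until_force=f);p=np.array(bot.get_eef_pos());print(r,(p-e)@d,np.round(bot.get_force(),1))
bot.wait(.2);print((np.array(bot.get_eef_pos())-e)@d,np.round(bot.get_force(),1))
bot.move_straight(p-.05*d,v=.1)
bot.move_straight(p-.05*d+[0,0,.18],v=.2)
c=wrist();print(bot.get_time(),c['p'])
cv2.imwrite('pics/w5r.png',cv2.resize(rectify(c,(.54,.18),.08,.114,-.096),(600,600)))
E
```

```text
True -0.00010308622572678886 [-0.1 -0.7 -0.1]
True -0.00036392072188722805 [ 0.9 -3.3  2.1]
-0.0004205807629056445 [-0.2 -1.4  1.2]
24.4417 [0.62716643 0.10324445 0.42967966]
```

View pics/w5r.png

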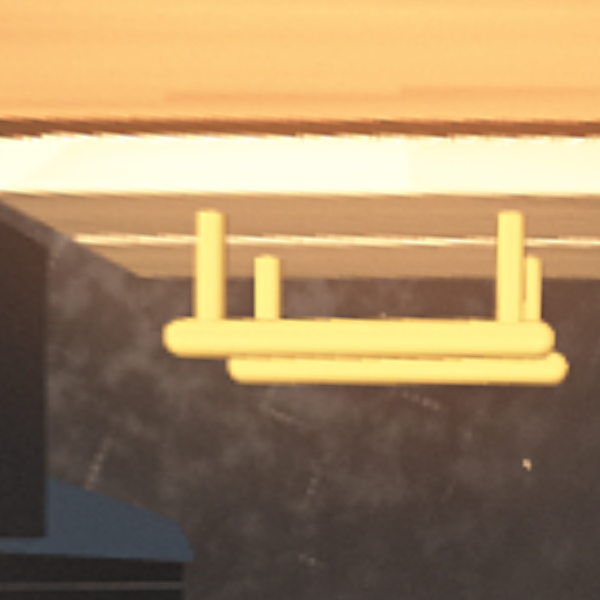

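Pressing to 25 N doesn't move the drawer any further. The two handle bars, at rows 338 and 370, also work out to the same plane once their heights are allowed for, so it's fully shut.

```bash
python3 -c "
from h import *
print(bot.hand_in())"
```

```text
the job is handed in; nothing more can be done
None
```

I set the brass thumb plane down on its sole in the top drawer, let go of it, pushed the drawer fully shut, and handed the job in at about 24 s.

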